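# Free the locked lid of a microcentrifuge with its release pin

## Robot

A 6-joint arm with a two-finger parallel gripper is mounted at the origin on a cart in front of the work surface, level with it; the furniture and walls round the work are solid. World frame = base frame: x ahead of the robot, y to its left, z up, the work surface at z = 0. Lengths are in m, angles in rad, forces in N, time in s.
With the tool pointing down it reaches from about 0.35 to 0.8 m from the base axis. Payload 7.3 kg.
Tool frame: the origin (TCP) lies at the centre of the arm's flange, where the gripper is bolted on; the fingertips stand 173 mm ahead of it and the grasp point (between the pads) lies 155 mm ahead of it; z points along the fingers, y is the line along which they close (so a half turn about z gives the same grasp; the last joint's range is limited). The gripper opens to 85 mm and grips with 20 to 120 N. Pads are 22 mm wide; open, the fingers measure 114 mm over their backs; the gripper's body (76 mm by 85 mm) begins 54 mm behind the grasp point. The pads swing forward as they close: fully open they stand 13 mm farther back than shut.
Start: joints at [-1.375, 0.342, 1.524, -0, 1.275, -0.146], TCP at [0.176, -0.495, 0.405] pointing down, gripper open.
Joint ranges: [-2.53, 2.53], [-0.77, 2.02], [0.04, 2.7], [-1, 4.14], [0.28, 2.66], [-3.11, 3.11]. Speed limits (rad/s): [2.57, 2.57, 3.14, 3.14, 3.14, 3.14].

## Interface

Orientations are given as a unit quaternion [w, x, y, z].
In Python, from bench import ctrl gives the robot as it stands. The module is installed in compiled form; this text tells all that it offers.
- The arm moves only by the shell command python3 -m creep 'ROWS' [OPENING] [FORCE]. ROWS is JSON, a list of rows, each a list of 2 entries, a list of its own where there are three numbers: the shift along the tool's x, y, z in mm, then the turn, a rotation vector about the tool's x, y, z in rad. A call has exactly 10 rows; each row shifts and turns the commanded pose from where the row before left it, along the tool's axes as they then stand; what a row does not reach is not made up. A row lasts 1/12 s, in which the tool goes at most 41.7 mm and 7.16 degrees, less where a joint would pass 70% of its speed; a pose out of reach is approached as far as the arm can. A call is refused whole if a number of a shift passes 41.7 or a number of a turn 0.125, either way. A call with a gripper value outside its range is refused whole. OPENING is the closure, from 0 (fully open) to 1 (shut), set as the call begins (- or left out, the last holds). The fingers move at their own pace and stop on an object; FORCE is the grip in N (left out, the last holds). Time passes only in rows, so rows that do not move let the fingers close, or fill a call up. It gives the time, the measured TCP pose, the force, the opening and the grip force at its end, in the units of the state.
- ctrl.read_state(): the state, without advancing time (a new reading comes with each control period).
- ctrl.snapshot(name): name is "scene" or "top"; returns a dict with "color" (420x560x3 uint8, red, green, blue), "z_map" (420x560 float32, m along the optical axis (not along the pixel's ray), 0 where there is no reading), "camera_matrix" (3x3 intrinsics, pixels), "pose" (4x4, takes a point from camera to world coordinates). Camera axes: x right, y up, looking along -z (the intrinsics and any distortion apply to the point x, -y, -z); pixel columns grow to the right and rows downward; lengths in m; the calibration is good to about 2 mm. A picture is of the moment at which its call begins.
- ctrl.close_job(): hands the job in; it is judged then, once.
Trained networks look in the newest picture that a camera, given by its name, has taken for a name from the list of things; names that differ only in an ending like _2 or _b are one class to them, and where a whole thing is asked for, a point or a joint stands for the part that bears it (a point fixed in the world has none). Each returns a list of dicts, best first, with "conf" (0 to 1); they miss things now and then, are a little off and sometimes report something else, mostly with a low value. They report only what shows in the picture. A call takes as long as a camera call. They do not tell look-alikes from the thing itself.
- ctrl.boxes_of(target, camera): "centre" ([x, y, z] in m, in world coordinates, good to about 4 mm: the middle of the surface that is visible of it).
- ctrl.trace(target, camera): "region" (420x560 bool, what is visible of it).
The state is a dict: "time_s": time; "joints": joint angles; "qd": joint speeds; "joint_efforts": joint torques, N m; "position": TCP position; "ee_rot": TCP orientation; "wrist_force": force on the tool from outside, world axes, zero at the start; "torque": the same for the moment, N m; "grip_width": finger opening in m; "grip_force": force on a finger pad.
Only numpy, scipy, OpenCV 4.12 (cv2) and the standard library are available. Lean on these libraries where they do the work, as an engineer would, in place of code of your own. Each camera call takes 0.05 s, during which the arm holds its last target. There are 200 camera calls.

## Task

The power is out and the microcentrifuge's lid is locked over the samples. Take the blue-handled release pin from the tool stand, reach down through the steel slot in the front of the centrifuge's deck, feel gently along it for the hidden latch finger that gives and press that until the lid springs fully open, then put the pin back in its own place in the stand, upright and right down to its flange. Do not force the pin or lean on the machine, and leave everything else standing as it was.

Things in the scene. Friction and masses are not known exactly. Their poses are not given: they have to be found in the camera images.
- centrifuge: White and grey benchtop microcentrifuge, 260 (x) x 200 (y) x 137 mm, fixed. Origin: centre of its underside; -x its front, +y its left, z up. Its flat front deck is 115 mm above the worktop: steel access slot on its left, control panel (13 mm high) at y -80 to 20. Lid front edge 37 mm behind the slot's middle, 22 mm above the deck; it swings up and back. Over 20 N on it is forcing.
- access_slot (a point): Middle of the access slot's mouth, on the deck; axes as the centrifuge. Steel insert; mouth 15 (x) x 39 (y) mm narrows in 5 mm to 9 x 33 mm, 14 mm deep, then hollow. 22 mm below the mouth is a rigid plate with a notch 10 mm wide along y, centred anywhere within 12 mm of the slot's middle (unseen, differs per machine). In it, 26 to 38 mm below the mouth, lies the latch finger, 7 mm wide.
- lid_front (a point): Middle of the lip on the lid's front edge: 122 mm above the worktop shut, about 293 mm fully open. Pushed down, the latch finger yields on a spring: 2 to 3 N at first, about 8 N after 8 mm, where it lets the lid go (before, the lid lifts 8 mm at most); some 3 mm farther (11 N) is a rigid stop. Let go, it springs back. A freed lid rises by its own spring in about 3 s and stays open.
- tool_stand: Grey plastic stand, 64 (x) x 134 (y) x 78 mm, fixed: a 10 mm top plate on two end legs, open below. Origin: centre of its underside. Two tools hang through its plate: at y = +33 mm the release pin (round blue handle, steel insert), at y = -35 mm the black T-handled rotor key, whose T lies across the stand and reaches 110 mm above the worktop.
- pin_socket (a point): Centre of the mouth of the release pin's round socket, on top of the stand's plate, 78 mm above the worktop: a steel insert, 15 mm wide mouth narrowing in 5 mm to a 9 mm bore, 10 mm deep and open below.
- release_pin: Release pin with round blue handle, 110 mm long, 50 g. Origin: tip of its shaft; z from tip to handle. Shaft 6 mm wide, 62 mm long, blunt tip; flange 24 mm wide, 62 to 66 mm above the tip; handle 18 mm wide, 66 to 110 mm above the tip, gripped from above. Stowed, it hangs upright with its flange on the stand, tip 62 mm below the socket's mouth.
- rotor_key: Black T-handled rotor key hanging in the stand, 92 mm long; origin: the lower end of its shaft. To be left alone.
- ethanol: White reagent bottle with red cap, 62 mm wide, 145 mm high, bystander; origin: centre of its underside.
- lysis: White reagent bottle with white cap, 50 mm wide, 100 mm high, bystander; origin: centre of its underside.
- notebook: Yellow notebook, 75 x 108 x 11 mm, bystander; origin: centre of its underside.
- marker_black: Black marker, 147 mm long, lying on the worktop, bystander; origin: centre of its underside.
- freezer_box: Pale card freezer box, 80 x 128 x 34 mm, bystander; origin: centre of its underside. Behind it, between the stand and the centrifuge, a fixed white tube block holds three capped tubes that reach 125 mm above the worktop: carry the pin over them.
Mind the look-alikes: they are no part of the job. Leave any yellow look-alike of the release_pin alone.

How it is judged:
On the way, in this order (a step that is already met when the one before it is completed fails the run):
1. the release pin's tip is in the access slot, at least 10 mm deep, while the lid is still shut (horizontal distance between release_pin and access_slot below 0.018 m and z of release_pin in the frame of access_slot below -0.01 m and height (world z) of lid_front below 0.14 m), for 0.1 s.
2. the latch has let go and the lid has sprung open (height (world z) of lid_front above 0.275 m), for 0.2 s.
At the end, for the whole second after the job is handed in: The lid stands open (its front lip more than 275 mm above the worktop) and the release pin hangs at rest in its own socket of the stand, within 6 mm of the middle, tip at least 58 mm below the mouth (flange down to 4 mm or less), within 0.1 rad of upright, let go (height (world z) of lid_front above 0.275 m and horizontal distance between release_pin and pin_socket below 0.006 m and z of release_pin in the frame of pin_socket below -0.058 m and angle between release_pin's own z axis and vertical below 0.1 rad and linear speed of release_pin below 0.02 m/s); the robot touches nothing.
It fails at once if the pin is forced: it presses on the centrifuge with more than 20 N (contact force between release_pin and centrifuge above 20 N).
It fails at once if the robot leans on the centrifuge or its lid with more than 20 N (contact force between the arm and centrifuge above 20 N).
It fails at once if the rotor key or a bystander is pushed away from its place by more than 25 mm (distance of any of rotor_key, ethanol, lysis, notebook, marker_black, freezer_box from where it was at the start of the episode above 0.025 m).
It also fails if it takes over 72 s, if anything falls off the work surface, if the arm or the gripper's body presses on something with over 40 N, if the wrist force passes 120 N, or if a joint passes its speed limit or range.

## Working session

There is one attempt and no reset: what is moved stays moved. The work goes in short steps, Python scripts to look and compute and a shell command to move; the robot and the scene stay as the last step left them, time stands still between calls to the robot, and variables do not carry over. Pictures are saved under pics/ and viewed, at most 10 in all, crops included, and the job is handed in when it is done.

```bash
mkdir -p pics; cat > h.py <<'E'
import numpy as np, cv2
from bench import ctrl
def snap(n):
    s=ctrl.snapshot(n); return s
def world(s,u,v,z=None):
    K=s["camera_matrix"];d=s["z_map"][int(round(v)),int(round(u))] if z is None else z
    p=np.array([(u-K[0,2])/K[0,0]*d,-(v-K[1,2])/K[1,1]*d,-d,1]);return (s["pose"]@p)[:3]
def cloud(s):
    K=s["camera_matrix"];d=s["z_map"];v,u=np.mgrid[:d.shape[0],:d.shape[1]]
    P=np.stack([(u-K[0,2])/K[0,0]*d,-(v-K[1,2])/K[1,1]*d,-d],-1)
    return P@s["pose"][:3,:3].T+s["pose"][:3,3]
E
python3 - <<'E'
from h import *
np.set_printoptions(precision=4,suppress=True)
st=ctrl.read_state();print({k:np.round(v,4) for k,v in st.items()})
ims=[]
for n in("scene","top"):
    s=snap(n);ims.append(s["color"]);print(n,s["pose"],s["camera_matrix"])
    np.savez(n+".npz",**s)
    for t in("release_pin","tool_stand","pin_socket","access_slot","centrifuge","rotor_key","lid_front","freezer_box","ethanol","lysis"):
        print(t,[(np.round(b["centre"],3).tolist(),round(b["conf"],2)) for b in ctrl.boxes_of(t,n)])
    cv2.imwrite(f"pics/{n}.png",cv2.resize(s["color"][...,::-1],(784,588),interpolation=cv2.INTER_CUBIC))
E
```

```text
{'time_s': np.float64(0.0), 'joints': array([-1.375 ,  0.3427,  1.525 ,  0.    ,  1.2754, -0.146 ]), 'qd': array([-0.0004,  0.0006,  0.0002, -0.0007, -0.0002,  0.0015]), 'joint_efforts': array([  0.0004, -43.3678, -24.6012,  -0.0001,   0.008 ,  -0.    ]), 'position': array([ 0.176 , -0.4945,  0.404 ]), 'ee_rot': array([-0.0008,  0.9854,  0.1701, -0.    ]), 'wrist_force': array([ 0.09  , -0.0577, -0.1158]), 'torque': array([-0.0104,  0.0358, -0.013 ]), 'grip_force': np.float64(0.0), 'grip_width': np.float64(0.0857)}
scene [[ 0.6765  0.4048 -0.6152 -0.285 ]
 [-0.7364  0.3845 -0.5567 -0.8048]
 [ 0.0112  0.8297  0.5581  0.8355]
 [ 0.      0.      0.      1.    ]] [[462.6837   0.     282.6384]
 [  0.     462.6837 211.66  ]
 [  0.       0.       1.    ]]
release_pin [([0.446, 0.076, 0.083], 0.7), ([0.617, -0.31, 0.081], 0.6), ([0.432, -0.031, 0.102], 0.47)]
tool_stand [([0.428, -0.071, 0.043], 0.95), ([0.432, -0.032, 0.099], 0.56)]
pin_socket [([0.404, -0.198, 0.033], 0.33)]
access_slot [([0.524, -0.556, 0.113], 0.86)]
centrifuge [([0.527, -0.556, 0.117], 0.73)]
rotor_key [([0.437, -0.102,
[... 415 characters left out ...]
]
 [  0.     385.6092 214.385 ]
 [  0.       0.       1.    ]]
release_pin [([0.619, -0.307, 0.096], 0.64), ([0.447, 0.074, 0.109], 0.54), ([0.433, -0.032, 0.125], 0.44)]
tool_stand [([0.436, -0.064, 0.077], 0.71)]
pin_socket [([0.436, -0.064, 0.076], 0.66), ([0.432, -0.24, 0.035], 0.18)]
access_slot [([0.56, -0.523, 0.134], 0.84), ([0.459, 0.175, 0.107], 0.48)]
centrifuge [([0.561, -0.52, 0.137], 0.65)]
rotor_key [([0.436, 0.35, 0.006], 0.33)]
lid_front [([0.587, -0.55, 0.136], 0.8)]
freezer_box [([0.431, -0.239, 0.036], 0.93), ([0.43, 0.249, 0.072], 0.56)]
ethanol [([0.456, 0.173, 0.109], 0.7), ([0.432, 0.35, 0.006], 0.24)]
lysis [([0.43, 0.249, 0.078], 0.6), ([0.536, 0.242, 0.014], 0.42)]
```

View pics/top.png

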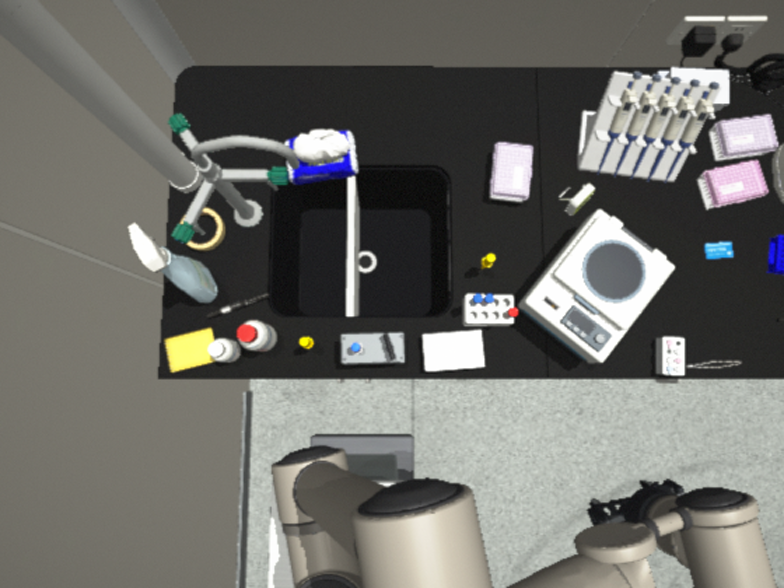

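View pics/scene.png

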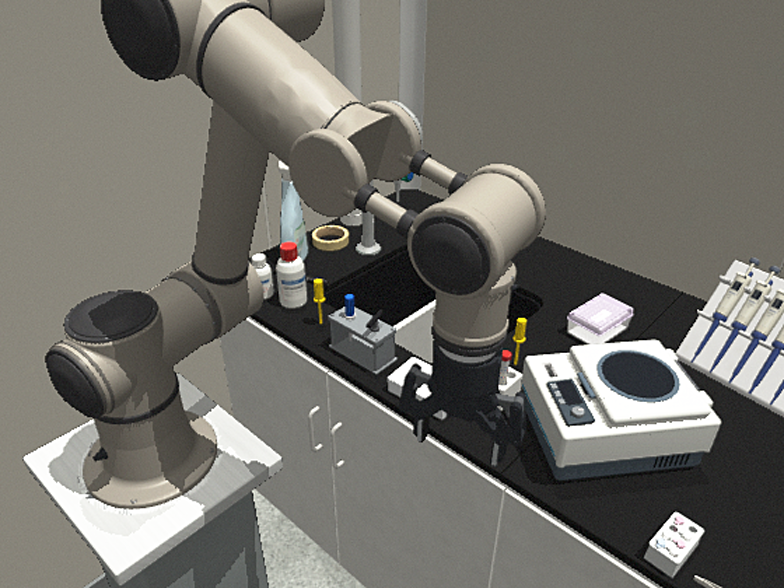

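Top view: the blue pin is at (354,348) and the black T key at (390,346), both on the grey stand. Yellow look-alikes are at (306,343) and (488,260). The centrifuge slot is at about (551,302), with the machine yawed about -37°. The blue one in the stand fits the description, so next I'll check it in an enlarged crop and measure it.

```bash
python3 - <<'E'
from h import *
np.set_printoptions(precision=4,suppress=True)
tiles=[]
for n,rois in(("top",[(225,220,80,60),(365,185,80,60)]),("scene",[(225,200,80,60),(370,240,80,60)])):
    s=dict(np.load(n+".npz"));c=s["color"];P=cloud(s)
    for x,y,w,h in rois: tiles.append(cv2.resize(c[y:y+h,x:x+w,::-1],(400,300),interpolation=cv2.INTER_CUBIC))
    x,y,w,h=rois[0]
    hsv=cv2.cvtColor(c,cv2.COLOR_RGB2HSV)
    m=np.zeros(c.shape[:2],bool);m[y:y+h,x:x+w]=True
    m&=(hsv[...,0]>95)&(hsv[...,0]<130)&(hsv[...,1]>110)&(P[...,2]>.07)
    v,u=np.nonzero(m);print(n,"blue px",len(v),u.mean(),v.mean(),u.min(),u.max(),v.min(),v.max());Q=P[m];print(Q.mean(0),Q[:,2].max())
    T=Q[Q[:,2]>.118];print("top pts",len(T),T.mean(0) if len(T) else 0,T.min(0),T.max(0))
    # stand plate
    m=np.zeros(c.shape[:2],bool);m[y:y+h,x:x+w]=True;m&=(abs(P[...,2]-.078)<.008);Q=P[m]
    print("plate",len(Q),np.median(Q[:,2]),cv2.minAreaRect(Q[:,:2].astype(np.float32)*1000))
    # centrifuge
    for z0 in(.115,.137):
        m=(abs(P[...,2]-z0)<.006)&(abs(P[...,0]-.58)<.2)&(abs(P[...,1]+.54)<.2);Q=P[m]
        print("cf",z0,len(Q),np.median(Q[:,2]))
    m=(P[...,2]>.105)&(P[...,2]<.15)&(abs(P[...,0]-.57)<.18)&(P[...,1]<-.385)&(P[...,1]>-.75)
    lab=cv2.connectedComponentsWithStats(m.astype(np.uint8))
    i=1+np.argmax(lab[2][1:,4]);Q=P[lab[1]==i];print("cf rect",len(Q),cv2.minAreaRect(Q[:,:2].astype(np.float32)*1000))
cv2.imwrite("pics/c1.png",np.vstack([np.hstack(tiles[:2]),np.hstack(tiles[2:])]))
E
```

```text
top blue px 30 253.53333333333333 247.63333333333333 251 256 245 250
[ 0.4347 -0.0288  0.1243] 0.12766314129523848
top pts 30 [ 0.4347 -0.0288  0.1243] [ 0.428  -0.0359  0.1195] [ 0.4422 -0.0215  0.1277]
plate 792 0.07709864945797806 ((436.08544921875, -62.08502197265625), (58.940391540527344, 129.95652770996094), 0.029584523290395737)
cf 0.115 1640 0.11376083331854647
cf 0.137 3488 0.13570003428669064
cf rect 6067 ((564.1947021484375, -534.0009765625), (201.01727294921875, 259.4361572265625), 50.45732498168945)
scene blue px 101 249.1980198019802 217.1881188118812 246 252 210 225
[ 0.4319 -0.0319  0.1091] 0.12775691742683337
top pts 34 [ 0.4334 -0.0299  0.1239] [ 0.4268 -0.0381  0.1188] [ 0.4432 -0.0191  0.1278]
plate 647 0.07805169996793371 ((434.577880859375, -24.89423370361328), (64.39360046386719, 209.70306396484375), 1.1218315362930298)
cf 0.115 2095 0.11514840300547757
cf 0.137 3809 0.1372798397486843
cf rect 7168 ((563.607177734375, -535.3619384765625), (201.9071044921875, 260.2183837890625), 50.57469177246094)
```

View pics/c1.png

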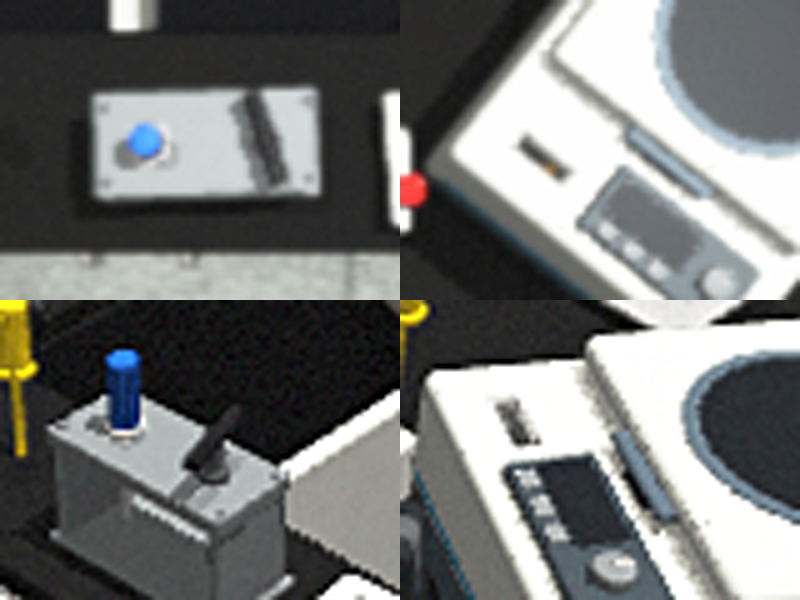

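The crop confirms it: the blue handle is in the stand's left socket (top px ~(253,248)), with the T key to its right, untouched. The yellow pins are elsewhere. The slot is at top px ~(394,216) and scene px ~(393,264).

```bash
python3 - <<'E'
from h import *
np.set_printoptions(precision=4,suppress=True)
def plane(s,u,v,z):
    a=world(s,u,v,1.);o=s["pose"][:3,3];d=a-o;return o+d*(z-o[2])/d[2]
yaw=np.deg2rad(-39.5);ey=np.array([-np.sin(yaw),np.cos(yaw)]);ex=np.array([np.cos(yaw),np.sin(yaw)])
rays=[]
for n,(u0,v0) in(("top",(394,216)),("scene",(393,264))):
    s=dict(np.load(n+".npz"));c=s["color"].astype(int);g=c.max(2)
    m=np.zeros(g.shape,bool);m[v0-7:v0+8,u0-7:u0+8]=1
    w=np.clip(200-g,0,None)*m
    lab=cv2.connectedComponentsWithStats((w>20).astype(np.uint8));i=lab[1][v0,u0];w=w*(lab[1]==i)
    v,u=np.nonzero(w);W=np.ones(len(u));cu,cv_=(u*W).sum()/W.sum(),(v*W).sum()/W.sum()
    p=plane(s,cu,cv_,.115);print(n,len(u),cu,cv_,p)
    pts=np.array([plane(s,a,b,.115)[:2] for a,b in zip(u,v)])-p[:2]
    print("extent y",(pts@ey).min(),(pts@ey).max(),"x",(pts@ex).min(),(pts@ex).max(),"pca",np.linalg.svd(pts)[2][0])
    rays.append((s["pose"][:3,3],(world(s,cu,cv_,1.)-s["pose"][:3,3])))
    q=c[v0-5:v0+6,u0-6:u0+7];o=(c[...,0]-c[...,2]>40)&m;vv,uu=np.nonzero(o);print("orange",[(a,b,c[b,a].tolist(),(plane(s,a,b,.115)[:2]-p[:2])@ey) for a,b in zip(uu,vv)][:8])
    P=cloud(s);# yaw from lid edge / front deck edge
    C=np.array([.564,-.535]);L=(P[...,:2]-C);lx=L@ex;ly=L@ey
    print("depth slot",P[v0-3:v0+4,u0-5:u0+6,2])
    # pin vs sock: white insert ring
    if n=="top": pass
(o1,d1),(o2,d2)=rays
A=np.stack([d1,-d2],1);t=np.linalg.lstsq(A,o2-o1,rcond=None)[0];print("tri",o1+d1*t[0],o2+d2*t[1])
# pin triangulate top face centre
a=dict(np.load("top.npz"));b=dict(np.load("scene.npz"))
d1=world(a,253.5,247.6,1.)-a["pose"][:3,3];d2=world(b,249.3,211.3,1.)-b["pose"][:3,3]
t=np.linalg.lstsq(np.stack([d1,-d2],1),b["pose"][:3,3]-a["pose"][:3,3],rcond=None)[0]
print("pin tri",a["pose"][:3,3]+d1*t[0],b["pose"][:3,3]+d2*t[1]); print(plane(a,253.5,247.6,.126),plane(b,249.3,211.3,.126))
E
```

```text
top 36 393.05555555555554 216.22222222222223 [ 0.5252 -0.4283  0.115 ]
extent y -0.015835787929908543 0.014674602337729846 x -0.005080430013735646 0.004551412599159017 pca [-0.6247 -0.7809]
orange [(np.int64(394), np.int64(218), [146, 124, 86], np.float64(-0.00521492630810643)), (np.int64(395), np.int64(218), [132, 109, 68], np.float64(-0.007432636737244032)), (np.int64(395), np.int64(219), [146, 126, 93], np.float64(-0.009184729136714394))]
depth slot [[0.0924 0.1011 0.1089 0.1072 0.114  0.1136 0.1136 0.1142 0.1165 0.1143
  0.1152]
 [0.0891 0.0948 0.1034 0.1087 0.1147 0.1116 0.1142 0.116  0.1143 0.1141
  0.1123]
 [0.0944 0.0925 0.0888 0.0962 0.1042 0.1118 0.1107 0.1145 0.1146 0.1158
  0.1198]
 [0.1154 0.1136 0.0926 0.0917 0.0906 0.1054 0.1094 0.1114 0.1114 0.1153
  0.1147]
 [0.1154 0.113  0.1164 0.0919 0.0917 0.0948 0.1021 0.1113 0.1134 0.1172
  0.1147]
 [0.1124 0.1166 0.1094 0.1127 0.0926 0.0797 0.0827 0.0987 0.1072 0.1115
  0.1129]
 [0.1103 0.1118 0.1155 0.1191 0.1131 0.0836 0.0837 0.0515 0.0868 0.1058
  0.1082]]
scene 40 392.65 264.35 [ 0.5242 -0.4303  0.115 ]
extent y -0.0141065
[... 162 characters left out ...]
121 0.1158 0.1147 0.1144 0.1137
  0.1146]
 [0.1176 0.1119 0.1071 0.1038 0.1094 0.1119 0.1143 0.1151 0.1169 0.114
  0.1159]
 [0.1138 0.1146 0.1037 0.1043 0.1049 0.1104 0.1158 0.1158 0.1157 0.1155
  0.118 ]
 [0.1148 0.1154 0.1116 0.0839 0.1051 0.1108 0.1151 0.1163 0.1146 0.1149
  0.1145]
 [0.1152 0.116  0.1149 0.0826 0.1017 0.1101 0.1113 0.1165 0.1148 0.1152
  0.117 ]
 [0.1161 0.1153 0.1166 0.1132 0.0938 0.1047 0.1077 0.1136 0.1147 0.1185
  0.116 ]
 [0.1173 0.1149 0.116  0.1143 0.0939 0.1007 0.1075 0.112  0.1154 0.115
  0.1139]]
tri [ 0.5255 -0.4288  0.1132] [ 0.526  -0.4295  0.1134]
pin tri [ 0.4347 -0.0288  0.1259] [ 0.4354 -0.0294  0.1259]
[ 0.4347 -0.0288  0.126 ] [ 0.4353 -0.0295  0.126 ]
```

```bash
cat >> h.py <<'E'
from scipy.spatial.transform import Rotation as R
import sys
def go(x,y,z,yaw=None):
    st=ctrl.read_state();q=st["ee_rot"];r=R.from_quat([q[1],q[2],q[3],q[0]])
    d=r.inv().apply(np.array([x,y,z])-st["position"])*1000
    out=""
    if yaw is not None:
        T=R.from_euler("z",yaw)*R.from_rotvec([np.pi,0,0]); out=(r.inv()*T).as_rotvec().round(4)
    print("t",st["time_s"],"pos",np.round(st["position"],4),"tool shift mm",d.round(1),"rot",out,"F",np.round(st["wrist_force"],2),"M",np.round(st["torque"],3),"w",round(float(st["grip_width"]),4),"gf",round(float(st["grip_force"]),1))
E
python3 - <<'E'
from h import *
np.set_printoptions(precision=4,suppress=True)
a=dict(np.load("top.npz"));b=dict(np.load("scene.npz"))
yaw=np.deg2rad(-39.5);ey=np.array([-np.sin(yaw),np.cos(yaw)]);ex=np.array([np.cos(yaw),np.sin(yaw)])
for s,l in((a,[(u,v) for v in range(212,222) for u in range(388,400)]),(b,[(u,v) for v in range(258,272) for u in range(386,400)])):
    for u,v in l:
        p=world(s,u,v);d=p[:2]-[.525,-.429]
        if p[2]<.095 and abs(d@ex)<.012: print(u,v,"ly %.1f lx %.1f z %.1f"%(d@ey*1e3,d@ex*1e3,p[2]*1e3),s["color"][v,u])
E
python3 -m creep '[[[20,-17.5,0],[0,0,0]],[[20,-17.5,0],[0,0,0]],[[20,-17.5,0],[0,0,0]],[[20,-17.5,0],[0,0,0]],[[20,-17.5,0],[0,0,0]],[[20,-17.5,0],[0,0,0]],[[20,-17.5,0],[0,0,0]],[[20,-17.5,0],[0,0,0]],[[20,-17.5,0],[0,0,0]],[[20,-17.5,0],[0,0,0]]]' 0.5 40
python3 -m creep '[[[20,-17.5,0],[0,0,0]],[[20,-17.5,0],[0,0,0]],[[20,-17.5,0],[0,0,0]],[[20,-17.5,0],[0,0,0]],[[20,-17.5,0],[0,0,0]],[[20,-17.5,0],[0,0,0]],[[20,-17.5,0],[0,0,0]],[[20,-17.5,0],[0,0,0]],[[20,-17.5,0],[0,0,0]],[[10,-9,0],[0,0,0]]]'
python3 -m creep '[[[0,0,0],[0,0,0.115]],[[0,0,0],[0,0,0.115]],[[0,0,0],[0,0,0.115]],[[0,0,0],[0,0,0.115]],[[0,0,0],[0,0,0.115]],[[0,0,0],[0,0,0.115]],[[0,0,0],[0,0,0.115]],[[0,0,0],[0,0,0.115]],[[0,0,0],[0,0,0.11]],[[0,0,0],[0,0,0]]]'
python3 -c "
from h import *
go(.435,-.029,.264,-.69)"
```

```text
389 213 ly 12.3 lx 6.3 z 92.4 [125 124 122]
388 214 ly 12.4 lx 2.9 z 89.6 [190 190 186]
389 214 ly 10.1 lx 4.9 z 89.1 [109 109 108]
390 214 ly 8.6 lx 5.1 z 94.8 [76 79 77]
389 215 ly 9.0 lx 1.0 z 94.4 [175 176 172]
390 215 ly 6.5 lx 3.4 z 92.5 [102 103 102]
391 215 ly 3.7 lx 6.4 z 88.8 [72 74 74]
391 216 ly 2.4 lx 2.9 z 92.6 [112 112 110]
392 216 ly 0.0 lx 5.0 z 91.7 [74 74 75]
393 216 ly -2.4 lx 7.2 z 90.6 [81 83 80]
392 217 ly -1.7 lx 2.6 z 91.9 [134 133 132]
393 217 ly -4.0 lx 4.6 z 91.7 [94 92 88]
394 217 ly -5.8 lx 5.5 z 94.8 [98 89 73]
393 218 ly -5.7 lx 1.9 z 92.6 [167 161 150]
394 218 ly -9.9 lx 7.5 z 79.7 [146 124  86]
395 218 ly -11.7 lx 8.5 z 82.7 [132 109  68]
394 219 ly -11.1 lx 4.0 z 83.6 [201 186 162]
395 219 ly -13.4 lx 5.9 z 83.7 [146 126  93]
397 219 ly -17.4 lx 8.7 z 86.8 [99 99 96]
397 220 ly -18.5 lx 5.0 z 91.6 [132 131 129]
392 266 ly 16.4 lx 7.9 z 93.8 [55 56 56]
392 267 ly 12.7 lx 6.6 z 93.9 [94 91 91]
393 268 ly 8.1 lx 7.5 z 94.5 [40 42 41]
time_s: 1.93
position: [0.3062, -0.2615, 0.4049]
ee_rot: [0.0, 0.985, 0.17, 0.0]
wrist_force: [-0.2, 0.7, -0.8]
grip_width: 0.0425
grip_force: 0.0
time_s: 2.77
position: [0.4298, -0.0401, 0.4048]
ee_rot: [-0.0, 0.985, 0.171, 0.0]
wrist_force: [-0.7, -0.4, 0.6]
grip_width: 0.0428
grip_force: 0.0
time_s: 3.6
position: [0.4289, -0.0422, 0.4047]
ee_rot: [0.0, 0.941, -0.339, 0.0]
wrist_force: [0.4, 0.5, -0.0]
grip_width: 0.0425
grip_force: 0.0
t 3.6 pos [ 0.4289 -0.0422  0.4047] tool shift mm [ -3.8 -14.  140.7] rot [-0.     -0.0002 -0.002 ] F [ 0.38  0.53 -0.04] M [-0.044  0.011 -0.037] w 0.0425 gf 0.0
```

```bash
python3 -m creep '[[[-2,-7,0],[0,0,0]],[[-2,-7,0],[0,0,0]],[[0,0,15],[0,0,0]],[[0,0,20],[0,0,0]],[[0,0,20],[0,0,0]],[[0,0,20],[0,0,0]],[[0,0,15],[0,0,0]],[[0,0,10],[0,0,0]],[[0,0,0],[0,0,0]],[[0,0,0],[0,0,0]]]'
python3 - <<'E'
from h import *
go(.435,-.029,.264,-.69)
s=snap("top");t=snap("scene")
cv2.imwrite("pics/c2.png",np.hstack([cv2.resize(s["color"][190:300,180:320,::-1],(400,314)),cv2.resize(t["color"][120:280,170:330,::-1],(400,400))[:314]]))
E
```

```text
time_s: 4.43
position: [0.435, -0.0284, 0.3046]
ee_rot: [0.0, 0.942, -0.336, -0.0]
wrist_force: [0.8, 0.4, -0.2]
grip_width: 0.0425
grip_force: 0.0
t 4.4333 pos [ 0.435  -0.0284  0.3046] tool shift mm [ 0.4  0.5 40.6] rot [0.0004 0.0008 0.0038] F [ 0.83  0.41 -0.18] M [-0.035 -0.037  0.013] w 0.0425 gf 0.0
```

View pics/c2.png

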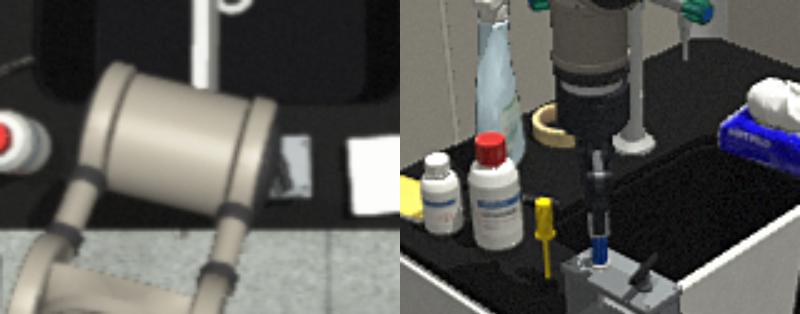

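The gripper is centred over the blue handle (right crop, ~(600,245)) and clear of the key. Next I descend, close and lift a little.

```bash
python3 -m creep '[[[0.4,0.4,10],[0,0,0]],[[0,0,10],[0,0,0]],[[0,0,10],[0,0,0]],[[0,0,7],[0,0,0]],[[0,0,3],[0,0,0]],[[0,0,0],[0,0,0]],[[0,0,0],[0,0,0]],[[0,0,0],[0,0,0]],[[0,0,0],[0,0,0]],[[0,0,0],[0,0,0]]]' 0.5 40
python3 -m creep '[[[0,0,0],[0,0,0]],[[0,0,0],[0,0,0]],[[0,0,0],[0,0,0]],[[0,0,0],[0,0,0]],[[0,0,0],[0,0,0]],[[0,0,0],[0,0,0]],[[0,0,0],[0,0,0]],[[0,0,0],[0,0,0]],[[0,0,0],[0,0,0]],[[0,0,0],[0,0,0]]]' 1 60
python3 -c "
from h import *
go(.435,-.029,.264,-.69)"
```

```text
time_s: 5.37
position: [0.435, -0.0294, 0.2651]
ee_rot: [-0.0, 0.941, -0.337, 0.0]
wrist_force: [-0.1, 0.0, 0.2]
grip_width: 0.043
grip_force: 0.0
time_s: 6.2
position: [0.4349, -0.0294, 0.2649]
ee_rot: [0.0, 0.941, -0.337, 0.0]
wrist_force: [-1.6, -0.8, 5.8]
grip_width: 0.0163
grip_force: 58.4
t 6.2 pos [ 0.4349 -0.0294  0.2649] tool shift mm [-0.2 -0.4  0.9] rot [-0.0001 -0.0004  0.0018] F [-1.59 -0.79  5.81] M [-0.083  0.233 -0.012] w 0.0163 gf 58.4
```

```bash
python3 -m creep '[[[0,0,-5],[0,0,0]],[[0,0,-10],[0,0,0]],[[0,0,-20],[0,0,0]],[[0,0,-25],[0,0,0]],[[0,0,-25],[0,0,0]],[[0,0,-25],[0,0,0]],[[0,0,-25],[0,0,0]],[[0,0,-20],[0,0,0]],[[0,0,-15],[0,0,0]],[[0,0,0],[0,0,0]]]'
python3 - <<'E'
from h import *
go(.518,-.4375,.435,-.69)
t=snap("scene")
cv2.imwrite("pics/c3.png",cv2.resize(t["color"][60:280,170:390,::-1],(600,600)))
E
```

```text
time_s: 7.03
position: [0.4352, -0.0294, 0.4376]
ee_rot: [-0.0, 0.941, -0.337, 0.003]
wrist_force: [0.4, 0.0, 0.1]
grip_width: 0.0164
grip_force: 58.6
t 7.0333 pos [ 0.4352 -0.0294  0.4376] tool shift mm [323.2 262.6   3.6] rot [-0.0025 -0.0052  0.0019] F [0.44 0.02 0.13] M [-0.041 -0.014 -0.01 ] w 0.0164 gf 58.6
```

View pics/c3.png

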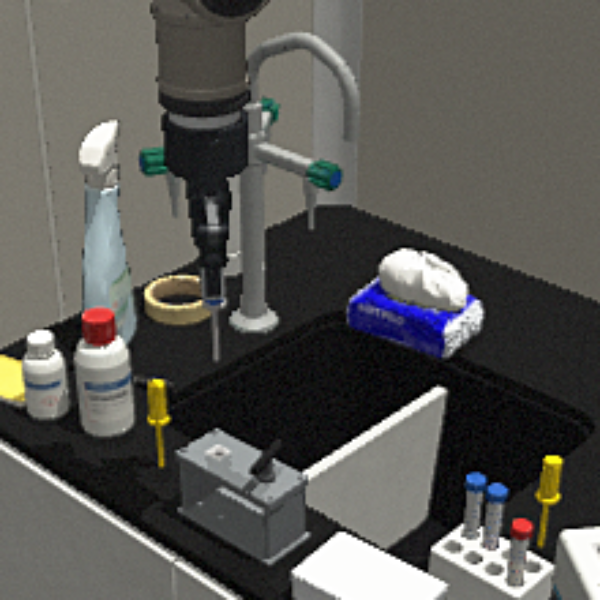

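The pin is held upright and lifted clear (shaft at (214,330)), and its socket is now empty at (218,450). Next I carry it over to the slot.

```bash
python3 -m creep '[[[8,6.5,0],[0,0,0]],[[16,13,0],[0,0,0]],[[16,13,0],[0,0,0]],[[16,13,0],[0,0,0]],[[16,13,0],[0,0,0]],[[16,13,0],[0,0,0]],[[16,13,0],[0,0,0]],[[16,13,0],[0,0,0]],[[16,13,0],[0,0,0]],[[16,13,0],[0,0,0]]]'
python3 -m creep '[[[16,13,0],[0,0,0]],[[16,13,0],[0,0,0]],[[16,13,0],[0,0,0]],[[16,13,0],[0,0,0]],[[16,13,0],[0,0,0]],[[16,13,0],[0,0,0]],[[16,13,0],[0,0,0]],[[16,13,0],[0,0,0]],[[16,13,0],[0,0,0]],[[8,6.5,0],[0,0,0]]]'
python3 -c "
from h import *
go(.518,-.4375,.405,-.69)"
```

```text
time_s: 7.92
position: [0.4736, -0.2231, 0.4326]
ee_rot: [-0.0, 0.941, -0.337, -0.002]
wrist_force: [0.3, -0.3, -0.3]
grip_width: 0.0163
grip_force: 58.6
time_s: 8.75
position: [0.5123, -0.4163, 0.4316]
ee_rot: [-0.0, 0.941, -0.338, -0.002]
wrist_force: [-1.1, -0.3, -1.5]
grip_width: 0.0164
grip_force: 58.6
t 8.75 pos [ 0.5123 -0.4163  0.4316] tool shift mm [18.  12.7 26.5] rot [0.0004 0.0035 0.0003] F [-1.13 -0.31 -1.48] M [ 0.019 -0.009 -0.006] w 0.0164 gf 58.6
```

```bash
python3 -m creep '[[[9,6.5,0],[0,0,0]],[[9,6.2,0],[0,0,0]],[[0,0,10],[0,0,0]],[[0,0,15],[0,0,0]],[[0,0,15],[0,0,0]],[[0,0,10],[0,0,0]],[[0,0,5],[0,0,0]],[[0,0,0],[0,0,0]],[[0,0,0],[0,0,0]],[[0,0,0],[0,0,0]]]'
python3 - <<'E'
from h import *
go(.518,-.4375,.374,-.69)
t=snap("scene");s=snap("top");np.savez("scene2.npz",**t)
K=t["camera_matrix"];T=np.linalg.inv(t["pose"])
def px(p):
    c=T@np.r_[p,1];return K[0,2]+K[0,0]*c[0]/-c[2],K[1,2]-K[1,1]*c[1]/-c[2]
p=ctrl.read_state()["position"]
print("expected tip px",px(p-[0,0,.249]),"slot",px([.525,-.429,.115]))
cv2.imwrite("pics/c4.png",np.hstack([cv2.resize(t["color"][200:290,340:440,::-1],(500,450),interpolation=cv2.INTER_CUBIC),cv2.resize(s["color"][170:260,360:420,::-1],(300,450),interpolation=cv2.INTER_CUBIC)]))
E
```

```text
time_s: 9.58
position: [0.5187, -0.4345, 0.3806]
ee_rot: [0.0, 0.941, -0.337, 0.001]
wrist_force: [1.0, 0.6, -0.5]
grip_width: 0.0165
grip_force: 58.6
t 9.5833 pos [ 0.5187 -0.4345  0.3806] tool shift mm [1.4 2.7 6.6] rot [ 0.0002 -0.0016  0.0019] F [ 0.99  0.64 -0.55] M [-0.035 -0.027 -0.021] w 0.0165 gf 58.6
expected tip px (np.float64(393.9767214103448), np.float64(260.8299043139573)) slot (np.float64(392.3633110442417), np.float64(263.958041295113))
```

View pics/c4.png

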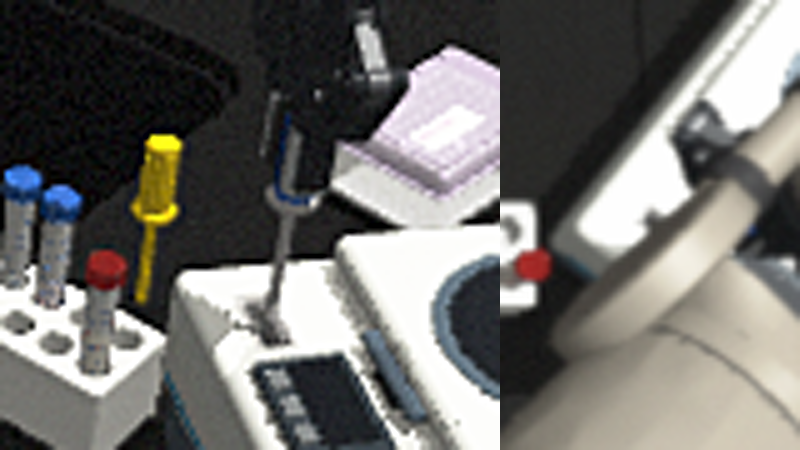

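The tip is at px (394,261), exactly as predicted and just above the slot. Next I enter gently to 15 mm, above the plate.

```bash
python3 -m creep '[[[1.2,2.2,0],[0,0,0]],[[0,0,0],[0,0,0]],[[0,0,4],[0,0,0]],[[0,0,4],[0,0,0]],[[0,0,4],[0,0,0]],[[0,0,4],[0,0,0]],[[0,0,3],[0,0,0]],[[0,0,3],[0,0,0]],[[0,0,2],[0,0,0]],[[0,0,0],[0,0,0]]]'
python3 -c "
from h import *
go(.518,-.4375,.349,-.69)"
```

```text
time_s: 10.52
position: [0.5181, -0.4369, 0.3551]
ee_rot: [-0.0, 0.941, -0.337, -0.0]
wrist_force: [-0.0, 0.4, -0.8]
grip_width: 0.0164
grip_force: 58.6
t 10.5167 pos [ 0.5181 -0.4369  0.3551] tool shift mm [0.3 0.5 6.1] rot [-0.      0.0009  0.0018] F [-0.01  0.35 -0.78] M [-0.023 -0.01  -0.017] w 0.0164 gf 58.6
```

```bash
python3 -m creep '[[[0,0,1],[0,0,0]],[[0,0,1],[0,0,0]],[[0,0,1],[0,0,0]],[[0,0,1],[0,0,0]],[[0,0,1],[0,0,0]],[[0,0,1],[0,0,0]],[[0,0,1],[0,0,0]],[[0,0,1],[0,0,0]],[[0,0,0],[0,0,0]],[[0,0,0],[0,0,0]]]'
python3 -m creep '[[[0,0,0.5],[0,0,0]],[[0,0,0.5],[0,0,0]],[[0,0,0.5],[0,0,0]],[[0,0,0.5],[0,0,0]],[[0,0,0.5],[0,0,0]],[[0,0,0.5],[0,0,0]],[[0,0,0.5],[0,0,0]],[[0,0,0.5],[0,0,0]],[[0,0,0],[0,0,0]],[[0,0,0],[0,0,0]]]'
```

```text
time_s: 11.35
position: [0.5181, -0.437, 0.3476]
ee_rot: [0.0, 0.941, -0.337, -0.0]
wrist_force: [0.4, -0.4, -1.2]
grip_width: 0.0166
grip_force: 58.6
time_s: 12.18
position: [0.5181, -0.4369, 0.3437]
ee_rot: [0.0, 0.941, -0.337, -0.0]
wrist_force: [-0.3, -0.2, -0.8]
grip_width: 0.0164
grip_force: 58.6
```

```bash
python3 -m creep '[[[0,0,0.3],[0,0,0]],[[0,0,0.3],[0,0,0]],[[0,0,0.3],[0,0,0]],[[0,0,0.3],[0,0,0]],[[0,0,0.3],[0,0,0]],[[0,0,0.3],[0,0,0]],[[0,0,0.3],[0,0,0]],[[0,0,0.3],[0,0,0]],[[0,0,0],[0,0,0]],[[0,0,0],[0,0,0]]]'
```

```text
time_s: 13.02
position: [0.5181, -0.4369, 0.3413]
ee_rot: [0.0, 0.941, -0.337, 0.0]
wrist_force: [0.1, 0.6, 0.7]
grip_width: 0.0164
grip_force: 58.6
```

```bash
python3 -m creep '[[[0,0,0.2],[0,0,0]],[[0,0,0.2],[0,0,0]],[[0,0,0.2],[0,0,0]],[[0,0,0.2],[0,0,0]],[[0,0,0.2],[0,0,0]],[[0,0,0.2],[0,0,0]],[[0,0,0.2],[0,0,0]],[[0,0,0.2],[0,0,0]],[[0,0,0],[0,0,0]],[[0,0,0],[0,0,0]]]'
```

```text
time_s: 13.85
position: [0.5181, -0.4369, 0.3397]
ee_rot: [0.0, 0.941, -0.337, 0.0]
wrist_force: [1.3, 0.6, -1.0]
grip_width: 0.0164
grip_force: 58.6
```

```bash
for i in 1 2; do python3 -m creep '[[[0,0,0.2],[0,0,0]],[[0,0,0.2],[0,0,0]],[[0,0,0.2],[0,0,0]],[[0,0,0.2],[0,0,0]],[[0,0,0.2],[0,0,0]],[[0,0,0.2],[0,0,0]],[[0,0,0.2],[0,0,0]],[[0,0,0.2],[0,0,0]],[[0,0,0],[0,0,0]],[[0,0,0],[0,0,0]]]' | grep -E "pos|wrist"; done
```

```text
position: [0.5181, -0.4369, 0.3381]
wrist_force: [0.3, 0.0, 0.2]
position: [0.5181, -0.437, 0.3365]
wrist_force: [-0.2, -0.0, -0.6]
```

```bash
python3 -m creep '[[[0,0,0.3],[0,0,0]],[[0,0,0.3],[0,0,0]],[[0,0,0.3],[0,0,0]],[[0,0,0.3],[0,0,0]],[[0,0,0.3],[0,0,0]],[[0,0,0.3],[0,0,0]],[[0,0,0.3],[0,0,0]],[[0,0,0.3],[0,0,0]],[[0,0,0],[0,0,0]],[[0,0,0],[0,0,0]]]' | grep -E "pos|wrist"
python3 -m creep '[[[0,0,0.3],[0,0,0]],[[0,0,0.3],[0,0,0]],[[0,0,0.3],[0,0,0]],[[0,0,0.3],[0,0,0]],[[0,0,0.3],[0,0,0]],[[0,0,0.3],[0,0,0]],[[0,0,0.3],[0,0,0]],[[0,0,0.3],[0,0,0]],[[0,0,0],[0,0,0]],[[0,0,0],[0,0,0]]]' | grep -E "pos|wrist"
```

```text
position: [0.5181, -0.4369, 0.3341]
wrist_force: [0.5, -0.3, -0.8]
position: [0.5182, -0.4369, 0.332]
wrist_force: [-0.4, -0.5, 2.5]
```

Contact of 2.5 N at about 32 mm depth. That's below the plate, so it's the yielding finger. Press on gently.

```bash
python3 -m creep '[[[0,0,0.3],[0,0,0]],[[0,0,0.3],[0,0,0]],[[0,0,0.3],[0,0,0]],[[0,0,0.3],[0,0,0]],[[0,0,0.3],[0,0,0]],[[0,0,0.3],[0,0,0]],[[0,0,0.3],[0,0,0]],[[0,0,0.3],[0,0,0]],[[0,0,0],[0,0,0]],[[0,0,0],[0,0,0]]]' | grep -E "pos|wrist"
python3 -m creep '[[[0,0,0.3],[0,0,0]],[[0,0,0.3],[0,0,0]],[[0,0,0.3],[0,0,0]],[[0,0,0.3],[0,0,0]],[[0,0,0.3],[0,0,0]],[[0,0,0.3],[0,0,0]],[[0,0,0.3],[0,0,0]],[[0,0,0.3],[0,0,0]],[[0,0,0],[0,0,0]],[[0,0,0],[0,0,0]]]' | grep -E "pos|wrist"
```

```text
position: [0.5181, -0.4369, 0.3294]
wrist_force: [0.3, 1.5, 5.2]
position: [0.5182, -0.4369, 0.3273]
wrist_force: [-0.6, 0.9, 5.7]
```

Spring-like: +4.7 mm has raised it to 5.7 N. I'll keep going towards 8 N.

```bash
python3 -m creep '[[[0,0,0.3],[0,0,0]],[[0,0,0.3],[0,0,0]],[[0,0,0.3],[0,0,0]],[[0,0,0.3],[0,0,0]],[[0,0,0.3],[0,0,0]],[[0,0,0.3],[0,0,0]],[[0,0,0.3],[0,0,0]],[[0,0,0.3],[0,0,0]],[[0,0,0],[0,0,0]],[[0,0,0],[0,0,0]]]' | grep -E "pos|wrist"
python3 -m creep '[[[0,0,0.2],[0,0,0]],[[0,0,0.2],[0,0,0]],[[0,0,0.2],[0,0,0]],[[0,0,0.2],[0,0,0]],[[0,0,0],[0,0,0]],[[0,0,0],[0,0,0]],[[0,0,0],[0,0,0]],[[0,0,0],[0,0,0]],[[0,0,0],[0,0,0]],[[0,0,0],[0,0,0]]]' | grep -E "pos|wrist"
python3 - <<'E'
from h import *
go(.518,-.4375,.43)
t=snap("scene")
for k in ctrl.boxes_of("lid_front","scene"): print(np.round(k["centre"],3),k["conf"])
a=dict(np.load("scene2.npz"));print((np.abs(a["z_map"]-t["z_map"])>.004)[240:330,380:520].sum())
E
```

```text
position: [0.5182, -0.437, 0.3252]
wrist_force: [-0.9, 0.9, 6.9]
position: [0.5182, -0.437, 0.3246]
wrist_force: [-0.4, 1.2, 7.1]
t 20.5167 pos [ 0.5182 -0.437   0.3246] tool shift mm [   0.3    0.5 -105.4] rot  F [-0.41  1.21  7.07] M [0.271 0.184 0.038] w 0.0164 gf 59.4
[ 0.57  -0.598  0.244] 0.86
6365
```

```bash
python3 -m creep '[[[0,0,0],[0,0,0]],[[0,0,0],[0,0,0]],[[0,0,0],[0,0,0]],[[0,0,0],[0,0,0]],[[0,0,0],[0,0,0]],[[0,0,0],[0,0,0]],[[0,0,0],[0,0,0]],[[0,0,0],[0,0,0]],[[0,0,0],[0,0,0]],[[0,0,0],[0,0,0]]]' | grep -E "pos|wrist"
python3 -m creep '[[[0,0,0],[0,0,0]],[[0,0,0],[0,0,0]],[[0,0,0],[0,0,0]],[[0,0,0],[0,0,0]],[[0,0,0],[0,0,0]],[[0,0,0],[0,0,0]],[[0,0,0],[0,0,0]],[[0,0,0],[0,0,0]],[[0,0,0],[0,0,0]],[[0,0,0],[0,0,0]]]' | grep -E "pos|wrist"
python3 - <<'E'
from h import *
t=snap("scene")
for k in ctrl.boxes_of("lid_front","scene"): print(np.round(k["centre"],3),k["conf"])
P=cloud(t);m=(P[...,0]>.55)&(P[...,0]<.75)&(P[...,1]<-.5);m[:, :430]=0;print("max z",np.sort(P[m][:,2])[-40:][::8])
cv2.imwrite("pics/c5.png",cv2.resize(t["color"][80:350,300:560,::-1],(578,600)))
E
```

```text
position: [0.5182, -0.437, 0.3246]
wrist_force: [-0.7, -0.5, 7.8]
position: [0.5182, -0.437, 0.3246]
wrist_force: [-1.4, 1.1, 7.9]
[ 0.611 -0.608  0.224] 0.78
max z [0.29243963 0.29312291 0.29340986 0.29402239 0.29429504]
```

View pics/c5.png

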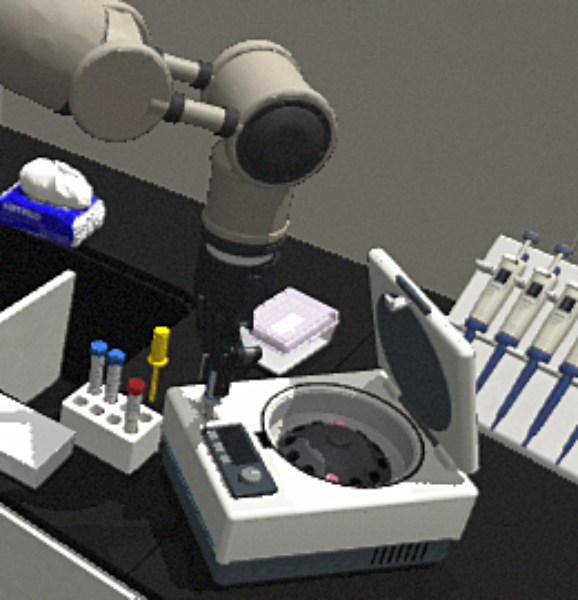

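The lid stands fully open (top edge ~294 mm, upper right), well clear of the arm. Next I withdraw straight up and carry the pin back.

```bash
python3 -m creep '[[[0,0,-2],[0,0,0]],[[0,0,-4],[0,0,0]],[[0,0,-8],[0,0,0]],[[0,0,-12],[0,0,0]],[[0,0,-16],[0,0,0]],[[0,0,-20],[0,0,0]],[[0,0,-20],[0,0,0]],[[0,0,-20],[0,0,0]],[[0,0,-14],[0,0,0]],[[0,0,0],[0,0,0]]]' | grep -E "pos|wrist"
python3 -c "
from h import *
go(.435,-.029,.435,-.69)"
```

```text
position: [0.5182, -0.437, 0.4429]
wrist_force: [-0.5, 0.1, 0.6]
t 23.2167 pos [ 0.5182 -0.437   0.4429] tool shift mm [-323.5 -262.3    6. ] rot [ 0.0008 -0.0053  0.0018] F [-0.48  0.07  0.62] M [-0.009 -0.005 -0.036] w 0.0171 gf 59.0
```

```bash
python3 -m creep '[[[-8,-6.5,0],[0,0,0]],[[-16,-13,0],[0,0,0]],[[-16,-13,0],[0,0,0]],[[-16,-13,0],[0,0,0]],[[-16,-13,0],[0,0,0]],[[-16,-13,0],[0,0,0]],[[-16,-13,0],[0,0,0]],[[-16,-13,0],[0,0,0]],[[-16,-13,0],[0,0,0]],[[-16,-13,0],[0,0,0]]]' | grep -E "pos|wrist"
python3 -m creep '[[[-16,-13,0],[0,0,0]],[[-16,-13,0],[0,0,0]],[[-16,-13,0],[0,0,0]],[[-16,-13,0],[0,0,0]],[[-16,-13,0],[0,0,0]],[[-16,-13,0],[0,0,0]],[[-16,-13,0],[0,0,0]],[[-16,-13,0],[0,0,0]],[[-16,-13,0],[0,0,0]],[[-14,-11,0],[0,0,0]]]' | grep -E "pos|wrist"
python3 -m creep '[[[-10,-8,0],[0,0,0]],[[-3,-2,0],[0,0,0]],[[0,0,0],[0,0,0]],[[0,0,0],[0,0,0]],[[0,0,0],[0,0,0]],[[0,0,0],[0,0,0]],[[0,0,0],[0,0,0]],[[0,0,0],[0,0,0]],[[0,0,0],[0,0,0]],[[0,0,0],[0,0,0]]]' | grep -E "pos|wrist"
python3 - <<'E'
from h import *
go(.435,-.029,.349,-.69)
t=snap("scene")
K=t["camera_matrix"];T=np.linalg.inv(t["pose"])
def px(p):
    c=T@np.r_[p,1];return np.round([K[0,2]+K[0,0]*c[0]/-c[2],K[1,2]-K[1,1]*c[1]/-c[2]],1)
p=ctrl.read_state()["position"]
print("tip",px(p-[0,0,.249]),"flange",px(p-[0,0,.187]),"socket",px([.435,-.029,.078]))
cv2.imwrite("pics/c6.png",cv2.resize(t["color"][150:250,200:300,::-1],(600,600),interpolation=cv2.INTER_CUBIC))
E
```

```text
position: [0.4787, -0.244, 0.4381]
wrist_force: [1.2, -0.2, -0.4]
position: [0.4377, -0.0446, 0.4384]
wrist_force: [0.4, 0.1, -0.3]
position: [0.4347, -0.03, 0.4397]
wrist_force: [-0.0, 0.2, -0.7]
t 25.7167 pos [ 0.4347 -0.03    0.4397] tool shift mm [-0.4 -0.9 90.7] rot [ 0.0001 -0.0001  0.0015] F [-0.01  0.23 -0.69] M [ 0.029 -0.014  0.009] w 0.0166 gf 59.0
tip [248.5 191.3] flange [247.8 170.9] socket [249.6 225.5]
```

View pics/c6.png

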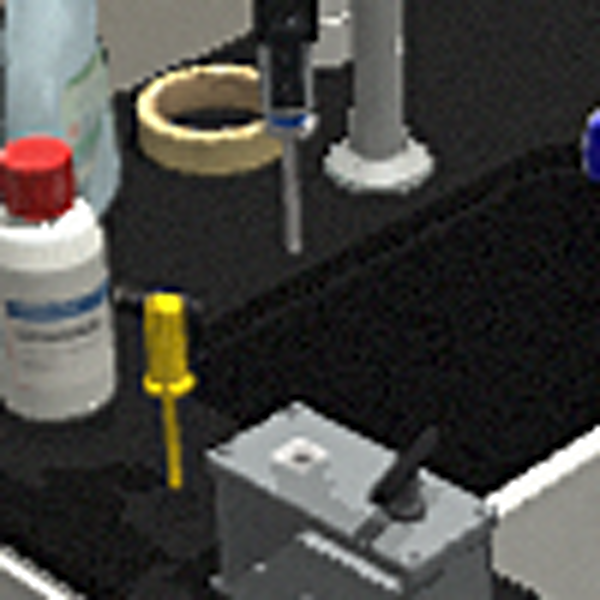

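The socket hole is at px (250,226) and the tip at (249,192), both as predicted within ~1 px, with the pin upright. Next I lower it.

```bash
python3 -m creep '[[[-0.3,-0.8,5],[0,0,0]],[[0,0,12],[0,0,0]],[[0,0,15],[0,0,0]],[[0,0,15],[0,0,0]],[[0,0,15],[0,0,0]],[[0,0,12],[0,0,0]],[[0,0,8],[0,0,0]],[[0,0,4],[0,0,0]],[[0,0,0],[0,0,0]],[[0,0,0],[0,0,0]]]' | grep -E "pos|wrist"
python3 -m creep '[[[0,0,3],[0,0,0]],[[0,0,3],[0,0,0]],[[0,0,3],[0,0,0]],[[0,0,3],[0,0,0]],[[0,0,3],[0,0,0]],[[0,0,3],[0,0,0]],[[0,0,3],[0,0,0]],[[0,0,3],[0,0,0]],[[0,0,3],[0,0,0]],[[0,0,3],[0,0,0]]]' | grep -E "pos|wrist"
```

```text
position: [0.4352, -0.029, 0.354]
wrist_force: [-0.4, 0.0, -1.0]
position: [0.435, -0.029, 0.3234]
wrist_force: [0.2, -0.0, -0.8]
```

```bash
python3 -m creep '[[[0,0,1.5],[0,0,0]],[[0,0,1.5],[0,0,0]],[[0,0,1.5],[0,0,0]],[[0,0,1.5],[0,0,0]],[[0,0,1.5],[0,0,0]],[[0,0,1.5],[0,0,0]],[[0,0,1.5],[0,0,0]],[[0,0,1.5],[0,0,0]],[[0,0,1.5],[0,0,0]],[[0,0,1.5],[0,0,0]]]' | grep -E "pos|wrist"
python3 -m creep '[[[0,0,3],[0,0,0]],[[0,0,4],[0,0,0]],[[0,0,4],[0,0,0]],[[0,0,4],[0,0,0]],[[0,0,4],[0,0,0]],[[0,0,4],[0,0,0]],[[0,0,4],[0,0,0]],[[0,0,4],[0,0,0]],[[0,0,4],[0,0,0]],[[0,0,2],[0,0,0]]]' | grep -E "pos|wrist"
```

```text
position: [0.435, -0.029, 0.3085]
wrist_force: [-0.3, 1.0, -0.0]
position: [0.4349, -0.029, 0.2711]
wrist_force: [0.5, 0.2, -0.7]
```

```bash
python3 -m creep '[[[0,0,0.6],[0,0,0]],[[0,0,0.6],[0,0,0]],[[0,0,0.6],[0,0,0]],[[0,0,0.6],[0,0,0]],[[0,0,0.6],[0,0,0]],[[0,0,0.6],[0,0,0]],[[0,0,0.6],[0,0,0]],[[0,0,0.6],[0,0,0]],[[0,0,0.4],[0,0,0]],[[0,0,0],[0,0,0]]]' | grep -E "pos|wrist"
python3 -m creep '[[[0,0,0.2],[0,0,0]],[[0,0,0.2],[0,0,0]],[[0,0,0.2],[0,0,0]],[[0,0,0.2],[0,0,0]],[[0,0,0],[0,0,0]],[[0,0,0],[0,0,0]],[[0,0,0],[0,0,0]],[[0,0,0],[0,0,0]],[[0,0,0],[0,0,0]],[[0,0,0],[0,0,0]]]' | grep -E "pos|wrist"
```

```text
position: [0.435, -0.029, 0.2664]
wrist_force: [-0.5, -0.2, -0.0]
position: [0.435, -0.029, 0.2657]
wrist_force: [0.6, 0.4, -0.5]
```

```bash
python3 -m creep '[[[0,0,0.3],[0,0,0]],[[0,0,0.3],[0,0,0]],[[0,0,0.2],[0,0,0]],[[0,0,0],[0,0,0]],[[0,0,0],[0,0,0]],[[0,0,0],[0,0,0]],[[0,0,0],[0,0,0]],[[0,0,0],[0,0,0]],[[0,0,0],[0,0,0]],[[0,0,0],[0,0,0]]]' | grep -E "pos|wrist"
python3 -m creep '[[[0,0,0],[0,0,0]],[[0,0,0],[0,0,0]],[[0,0,0],[0,0,0]],[[0,0,0],[0,0,0]],[[0,0,0],[0,0,0]],[[0,0,0],[0,0,0]],[[0,0,0],[0,0,0]],[[0,0,0],[0,0,0]],[[0,0,0],[0,0,0]],[[0,0,0],[0,0,0]]]' 0.5
python3 -m creep '[[[0,0,-5],[0,0,0]],[[0,0,-10],[0,0,0]],[[0,0,-15],[0,0,0]],[[0,0,-20],[0,0,0]],[[0,0,-25],[0,0,0]],[[0,0,-25],[0,0,0]],[[0,0,-20],[0,0,0]],[[0,0,-10],[0,0,0]],[[0,0,0],[0,0,0]],[[0,0,0],[0,0,0]]]' | grep -E "pos|wrist"
python3 - <<'E'
from h import *
t=snap("scene");P=cloud(t);c=t["color"]
hsv=cv2.cvtColor(c,cv2.COLOR_RGB2HSV);m=np.zeros(c.shape[:2],bool);m[200:260,225:305]=1
m&=(hsv[...,0]>95)&(hsv[...,0]<130)&(hsv[...,1]>110)&(P[...,2]>.07);Q=P[m];v,u=np.nonzero(m)
print(len(v),u.mean(),v.mean(),Q.mean(0),Q[:,2].max())
m=np.zeros(c.shape[:2],bool);m[:, 430:]=1;m&=(P[...,0]>.55)&(P[...,0]<.75)&(P[...,1]<-.5);print("lid",np.sort(P[m][:,2])[-20])
cv2.imwrite("pics/c7.png",cv2.resize(c[130:270,170:310,::-1],(600,600),interpolation=cv2.INTER_CUBIC))
E
```

```text
position: [0.435, -0.029, 0.2649]
wrist_force: [-0.5, -0.6, 2.2]
time_s: 32.43
position: [0.435, -0.029, 0.2649]
ee_rot: [0.0, 0.941, -0.337, 0.0]
wrist_force: [0.1, -0.1, 0.5]
grip_width: 0.0424
grip_force: 0.0
position: [0.4348, -0.0289, 0.3952]
wrist_force: [0.8, -0.3, -0.0]
101 249.30693069306932 217.3960396039604 [ 0.43102858 -0.03325064  0.10954135] 0.12919777704893776
lid 0.2933899398722567
```

View pics/c7.png

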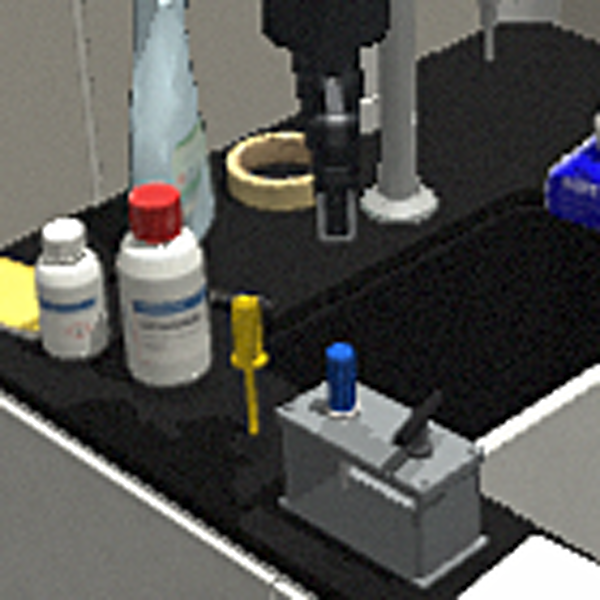

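The pin hangs upright with its flange down (handle at (341,378), image position identical to the start). The gripper is clear, the lid is at 293 mm, and the key and bottles look undisturbed in this view. I'll hand it in.

```bash
python3 -c "
from bench import ctrl
print(ctrl.close_job())"
```

```text
the job is handed in; nothing more can be done
None
```

The job is handed in: the lid is open at about 293 mm, the pin is back in its socket upright and down to its flange, the press peaked at about 8 N, and it took about 33 s; the judge's verdict was not shown.

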